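# Slide the magnetic stirrer with its beaker under the burette

### The arm

A 6-joint arm with a two-finger parallel gripper is mounted at the origin on the work surface. World frame = base frame: x ahead of the robot, y to its left, z up, the work surface at z = 0. Lengths are in m, angles in degrees, forces in N, time in s.
With the tool pointing down it reaches from about 0.25 to 0.725 m from the base axis. Payload 9.7 kg.
Tool frame: the origin (TCP) lies on the centre line of the jaws, within the pads' length; the fingertips stand tip_reach ahead of it and the grasp point (between the pads) lies 2 mm behind it (tip_reach is the distance from the TCP to the fingertips, in m); z points along the fingers, y is the direction in which the jaws open and shut (so a half turn about z gives the same grasp; the last joint's range is limited). The gripper opens to 85 mm and grips with 20 to 120 N. Pads are 22 mm wide; open, the fingers measure 114 mm over their backs; the gripper's body (76 mm by 85 mm) begins 54 mm behind the grasp point. The pads swing forward as they close: fully open they stand 13 mm farther back than shut.
Start: joints at [-68.239, 4.979, 10.078, 95.1, 0, 90], TCP at [0.204, -0.511, 0.248] pointing down, gripper open.
Joint ranges: [-179.16, 179.16], [-48.56, 103.87], [-65.8, 70.77], [-126.05, 130.52], [-82.76, 87.17], [-180, 180]. Speed limits (degrees/s): [127.2, 127.2, 147.25, 180, 180, 180].

### API

Orientations are given as [roll, pitch, yaw] about the fixed x, y, z axes, in that order (R = Rz(yaw) Ry(pitch) Rx(roll)).
In Python, from workcell import get_obs, camera, calibration, job_done, tip_reach gives the robot as it stands.
- The arm moves only by the tool apply_moves, never from a script. Its argument "rows" is a list of rows, each a list of 7 numbers: the shift along the world's x, y, z in mm, then the turn, a rotation vector about the world's x, y, z in degrees, then the closure, from 0 (fully open) to 1 (shut). A call has 1 to 20 rows; each row shifts and turns the commanded pose from where the row before left it; what a row does not reach is not made up. A row lasts 1/8 s, in which the tool goes at most 62.5 mm and 10.7 degrees, less where a joint would pass 70% of its speed; a pose out of reach is approached as far as the arm can. A call with a gripper value outside its range is refused whole. The fingers move at their own pace and stop on an object; "grip_force" is the grip in N (left out, the last holds). Time passes only in rows, so rows that do not move let the fingers close. It gives the time, the measured TCP pose, the force and the opening at its end, in the units of the state.
- get_obs(): the state, without advancing time (a new reading comes with each control period).
- camera(name): name is "side" or "top" or "wrist"; returns the picture (420x560x3 uint8, red, green, blue); there is no depth.
- calibration(name): a dict with "intrinsics" (3x3 intrinsics, pixels), "dist" ([k1, k2, p1, p2, k3] as OpenCV has them; the pictures are not rectified), "T" (4x4, takes a point from camera to world coordinates); the wrist camera has in their place "mount" (4x4, takes a point from camera to tool coordinates, whose origin is the TCP and whose axes are the flange's). Camera axes: x right, y down, z forward; pixel columns grow to the right and rows downward; lengths in m; the calibration is good to about 2 mm. A picture is of the moment at which its call begins: read the wrist's pose just before it. calibration takes no time and is no camera call.
- job_done(): hands the job in, once; it reports no verdict.
The state is a dict: "time": time; "q": joint angles; "qd": joint speeds; "joint_efforts": joint torques, N m; "ee_pos": TCP position; "tcp_rot": TCP orientation; "wrist_force": force on the tool from outside, world axes, zero at the start; "torque": the same for the moment, N m; "opening": finger opening in m.
Only numpy, scipy, OpenCV 4.12 (cv2) and the standard library are available. Lean on these libraries where they do the work, as an engineer would, in place of code of your own. Each camera call takes 0.05 s, during which the arm holds its last target.

### The job

Get the titration ready: push the magnetic stirrer gently along the bench, beaker riding on it, until its back is flush against the front edge of the stand's base and the beaker is centred under the burette tip. Push only the stirrer's casing, without lifting it; do not touch the beaker, the speed knob or the stand, and leave the other glassware where it is. Then take the hand clear.

Things in the scene. Friction and masses are not known exactly. Their poses are not given: they have to be found in the camera images.
- stirrer: loose magnetic stirrer, 0.6 to 0.95 kg, white casing 195 mm deep (x), 150 mm wide (y), upright sides from 4 to 48 mm above the bench, on rubber feet (a push of about 3 to 7 N slides it); blue control strip on top at the front. Origin: centre of its outline at bench level; x points from front to back, y to its left, z up. Front face x = -97.5 mm, back +97.5, sides y = +-75
- stirrer_plate (a point): centre of the top of the stirrer's round white plate (130 mm across), 27.5 mm behind the stirrer's origin and 56 mm up
- stirrer_back_left (a point): left end of the stirrer's back face (stirrer x = +97.5, y = +75 mm), 26 mm up
- stirrer_back_right (a point): right end of the stirrer's back face (stirrer x = +97.5, y = -75 mm), 26 mm up
- speed_knob: black speed knob on the stirrer's control strip, 26 mm across, top 62 mm above the bench, 68 mm ahead of the stirrer's origin (towards its front) and 32 mm to its left; already set, not to be touched
- beaker: 150 ml glass beaker, empty but for a white stir bar, 60 mm across, 80 mm tall, 90 g, standing loose near the middle of the stirrer's plate, so its rim is 136 mm above the bench; origin under its foot, z up
- beaker_mouth (a point): centre of the beaker's mouth, at the rim, 80 mm above its foot
- stand: fixed stand with burette. Dark steel base 200 mm wide (y), 140 deep (x), 18 high; its front edge is the stop. Origin: middle of that edge at bench level; x points from the edge over the base, y along the edge to the left, z up. A 12 mm rod, 570 mm tall, stands 30 mm behind the edge; its clamp, 345 to 405 mm up, holds the upright glass burette 70 mm in front of the edge (top 680 mm up)
- burette_tip (a point): lower end of the burette, 165 mm above the bench, 70 mm in front of the base's front edge and midway along it (29 mm above the beaker's rim when the beaker is below it)
- conical_flask: bystander: 250 ml conical glass flask with a dark rubber stopper, 82 mm across the foot, 156 mm tall, standing beside the left (+y) end of the stand's base; origin under its foot, z up
- wash_bottle: bystander: white plastic wash bottle with blue band and cap and a bent spout, 68 mm across, 188 mm tall, standing beside the right (-y) end of the stand's base; origin under its foot, z up
- amber_bottle: bystander: brown glass reagent jar with blue cap, 70 mm across, 135 mm tall, out to the left; origin under its foot, z up
- small_beaker: bystander: 100 ml glass beaker, 50 mm across, 68 mm tall, out to the right; origin under its foot, z up
- petri_dish: bystander: covered glass dish, 64 mm across, 16 mm tall, to the left, nearer than the conical flask; origin under it, z up
- sample_vial: bystander: brown glass vial with black cap, 36 mm across, 56 mm tall, to the right, nearer than the wash bottle; origin under it, z up
Mind the look-alikes: they are no part of the job. Leave any green or turquoise look-alike of the beaker alone.

How it is judged (in metres and radians):
At the end, for the whole second after the job is handed in: The stirrer stands on the bench with both ends of its back face within 5 mm of the front edge of the stand's base, the beaker upright on its plate with the middle of its mouth within 15 mm (seen from above) of the burette tip, and all at rest (horizontal distance between beaker_mouth and burette_tip below 0.015 m and x of each of stirrer_back_left, stirrer_back_right in the frame of stand above -0.005 m and height (world z) of stirrer below 0.005 m and distance between beaker and stirrer_plate below 0.02 m and angle between beaker's own z axis and vertical below 0.1 rad and linear speed of each of stirrer, beaker below 0.01 m/s); the robot touches nothing.
It fails at once if the stirrer is lifted or tipped (more than 10 mm or 0.1 rad) (height (world z) of stirrer above 0.01 m or angle between stirrer's own z axis and vertical above 0.1 rad).
It fails at once if the stirrer is shoved faster than 0.3 m/s (linear speed of stirrer above 0.3 m/s).
It fails at once if the beaker tips or shifts more than 20 mm from the middle of the plate (distance between beaker and stirrer_plate above 0.02 m or angle between beaker's own z axis and vertical above 0.2 rad).
It fails at once if the hand or arm touches the beaker, the speed knob, the stand or the burette (over 0.5 N) (contact force between any of the arm, the fingers and beaker above 0.5 N or contact force between any of the arm, the fingers and speed_knob above 0.5 N or contact force between any of the arm, the fingers and stand above 0.5 N).
It fails at once if other glassware is moved more than 15 mm or tipped (distance of any of conical_flask, wash_bottle, amber_bottle, small_beaker, petri_dish, sample_vial from where it was at the start of the episode above 0.015 m or angle between any of conical_flask, wash_bottle, amber_bottle, small_beaker, petri_dish, sample_vial's own z axis and vertical above 0.2 rad).
It also fails if it takes over 72 s, if anything falls off the work surface, if the arm or the gripper's body presses on something with over 40 N, if the wrist force passes 120 N, or if a joint passes its speed limit or range.

## Working session

There is one attempt and no reset: what is moved stays moved. The work goes in short steps, Python scripts to look and compute and a tool call to move; the robot and the scene stay as the last step left them, time stands still between calls to the robot, and variables do not carry over. Pictures are saved under pics/ and viewed, and the job is handed in when it is done.

Besides the shell and the picture viewer there is one more tool, called after "Call:" in YAML: its name, and indented under it one key for each argument. apply_moves: Moves the arm, as the interface text tells. Its arguments: {"type":"object","properties":{"rows":{"type":"array","items":{"type":"array","items":{"type":"number"}}},"grip_force":{"type":"number"}},"required":["rows"]}

```bash
mkdir -p pics; python3 - <<'E'
from workcell import *
import cv2
for n in ["top","side","wrist"]:
    cv2.imwrite(f"pics/{n}0.png",camera(n)[:,:,::-1])
    c=calibration(n); print(n,{k:(v.tolist() if hasattr(v,'tolist') else v) for k,v in c.items()})
print(get_obs(), tip_reach)
E
```

```text
top {'intrinsics': [[450.75059763873, 0.0, 271.49245058049894], [0.0, 450.75059763873, 207.69933927593289], [0.0, 0.0, 1.0]], 'dist': [-0.027629680165645563, 0.0, 0.0, 0.0, 0.0], 'T': [[-0.0015766526138304537, -0.9948480749804911, 0.1013647960297175, 0.4309454300970608], [-0.9997423774764777, -0.0007270509408750297, -0.02268590034821747, 0.038939449713284814], [0.022642721660948405, -0.10137444995924914, -0.9945906334021271, 1.3863035449217693], [0.0, 0.0, 0.0, 1.0]]}
side {'intrinsics': [[450.3871631427593, 0.0, 282.4622958542859], [0.0, 450.3871631427593, 210.47496670416524], [0.0, 0.0, 1.0]], 'dist': [0.01271633934553296, 0.0, 0.0, 0.0, 0.0], 'T': [[0.9833923746499608, 0.12723256718759293, -0.1294268570551198, 0.6945971775385739], [0.17994665466951082, -0.5906527033299306, 0.7866057370260512, -0.7716815118885941], [0.02363554428321011, -0.7968320135987886, -0.6037384393514602, 0.7428181283597293], [0.0, 0.0, 0.0, 1.0]]}
wrist {'intrinsics': [[307.68068529642744, 0.0, 280.87707226383856], [0.0, 307.68068529642744, 209.3901222802631], [0.0, 0.0, 1.0]], 'dist': [-0.014327429707886696
[... 283 characters left out ...]
63102131790145], [0.0, 0.0, 0.0, 1.0]]}
{'time': 0.15, 'q': array([-6.82392538e+01,  5.00331052e+00,  1.00453526e+01,  9.50992888e+01,
        2.18941115e-03,  9.00002537e+01]), 'qd': array([ 0.00981905,  0.05283625,  0.18534312,  0.12382601,  0.07106784,
       -0.01921477]), 'joint_efforts': array([ 8.48568488e-04, -5.20761395e+01,  4.65043795e+01,  1.38326330e-02,
        8.61400713e-05, -1.49291873e-05]), 'ee_pos': array([ 0.20385487, -0.51066033,  0.24775541]), 'tcp_rot': array([-1.79942753e+02, -2.18915655e-03,  2.17604903e+01]), 'wrist_force': array([-0.9025347 , -1.26257378, -0.22942793]), 'torque': array([-0.05889714, -0.04228996,  0.02237204]), 'opening': 0.08539051990311751} 0.017
```

View pics/top0.png

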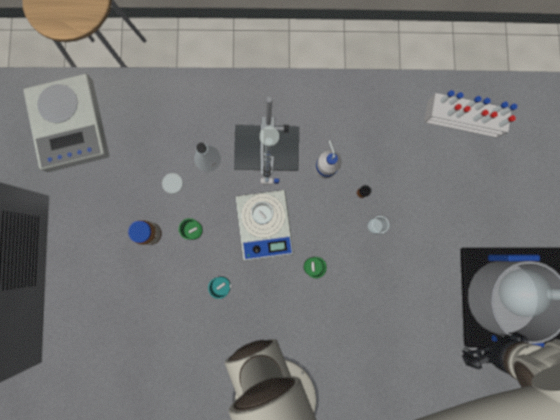

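View pics/side0.png

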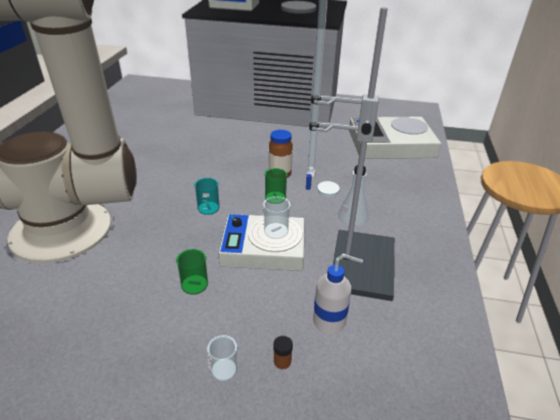

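The top view shows the stirrer (white, blue strip) around (264,225), the stand base around (267,148) and the clear beaker on the plate. The green and turquoise look-alikes at (192,230), (315,267) and (220,287) are not part of the job. Next I'll enlarge the view.

```bash
python3 - <<'E'
import cv2
a=cv2.imread("pics/top0.png")
cv2.imwrite("pics/top0c.png",cv2.resize(a[115:265,215:335],None,fx=4,fy=4,interpolation=cv2.INTER_CUBIC)[:600])
a=cv2.imread("pics/side0.png")
cv2.imwrite("pics/side0c.png",cv2.resize(a[160:310,210:410],None,fx=4,fy=4,interpolation=cv2.INTER_CUBIC))
E
```

```text
(no output)
```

View pics/top0c.png

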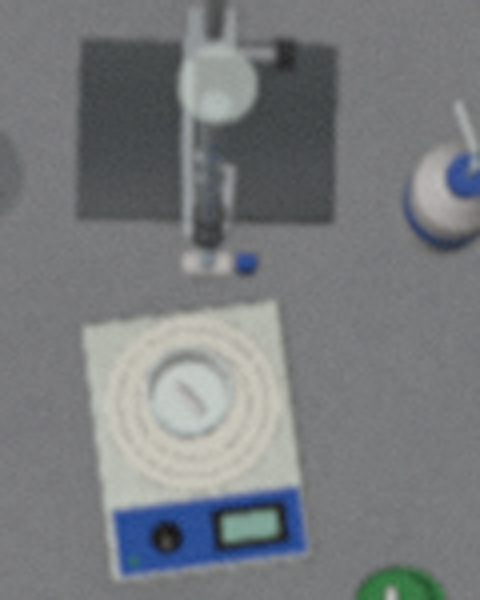

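View pics/side0c.png

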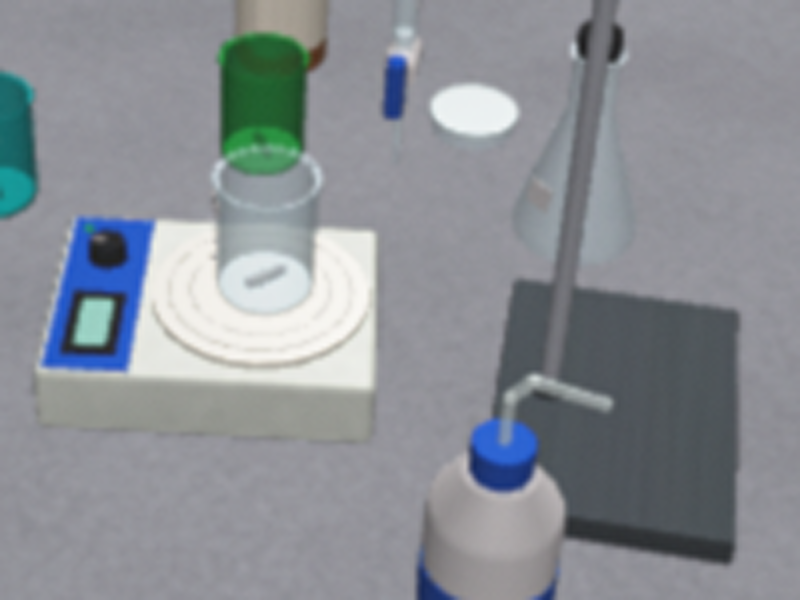

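The top crop gives the stirrer's top corners at crop (83,326), (275,302), (307,551) and (117,579), and the stand's front edge at (77,221)–(334,222). I'll project these to world positions.

```bash
cat > h.py <<'E'
from workcell import *
import numpy as np, cv2
def px2w(name,uv,z):
    c=calibration(name);K=np.array(c["intrinsics"]);d=np.array(c["dist"]);T=np.array(c["T"])
    p=cv2.undistortPoints(np.array(uv,float).reshape(-1,1,2),K,d).reshape(-1,2)
    r=np.c_[p,np.ones(len(p))]@T[:3,:3].T; o=T[:3,3]
    return o+r*((np.array(z)-o[2])/r[:,2])[:,None]
def w2px(name,P):
    c=calibration(name);K=np.array(c["intrinsics"]);d=np.array(c["dist"]);T=np.linalg.inv(np.array(c["T"]))
    return cv2.projectPoints(np.array(P,float).reshape(-1,1,3),cv2.Rodrigues(T[:3,:3])[0],T[:3,3],K,d)[0].reshape(-1,2)
def fit(model,meas):
    m=np.array(model);w=np.array(meas)[:,:2];mc=m.mean(0);wc=w.mean(0)
    H=(m-mc).T@(w-wc);U,S,V=np.linalg.svd(H);R=V.T@np.diag([1,np.linalg.det(V.T@U.T)])@U.T
    t=wc-R@mc
    return t,np.degrees(np.arctan2(R[1,0],R[0,0])),(w-(m@R.T+t))*1000
E
python3 - <<'E'
from h import *
np.set_printoptions(precision=4,suppress=True)
crop=lambda p:np.array(p)/4-0.375+[215,115]
s=px2w("top",crop([(83,326),(275,302),(307,551),(117,579)]),.048)
print(s, fit([(.0975,.075),(.0975,-.075),(-.0975,-.075),(-.0975,.075)],s))
b=px2w("top",crop([(77,221),(334,222),(337,43),(82,39)]),.018)
print(b, fit([(0,.1),(0,-.1),(.14,-.1),(.14,.1)],b))
print("beaker foot",px2w("top",crop([(190,402)]),.056))
print("knob",px2w("top",crop([(166,537)]),.062))
# side
sc=lambda p:np.array(p)/4-0.375+[210,160]
print("side tip",px2w("side",sc([(400,158)]),.165))
print("side stirrer fr,br,bl",px2w("side",sc([(42,370),(375,386),(376,232),(78,218)]),.048))
print("side stand FL, BL,BR",px2w("side",sc([(515,282),(739,311),(735,544)]),.018))
print("side beaker",px2w("side",sc([(266,282)]),.056),px2w("side",sc([(267,180)]),.136))
E
```

```text
[[ 0.602   0.1163  0.048 ]
 [ 0.6203 -0.0273  0.048 ]
 [ 0.4345 -0.0502  0.048 ]
 [ 0.4142  0.0901  0.048 ]] (array([0.5178, 0.0322]), np.float64(7.586809767530594), array([[-2.4719, -3.1195],
       [-3.956 ,  1.9398],
       [ 3.4827,  4.7721],
       [ 2.9453, -3.5924]]))
[[ 0.6872  0.1232  0.018 ]
 [ 0.6869 -0.0746  0.018 ]
 [ 0.8284 -0.0781  0.018 ]
 [ 0.8307  0.1204  0.018 ]] (array([0.6883, 0.0235]), np.float64(-0.6618783341675045), array([[-2.2839, -0.3337],
       [-0.239 ,  1.8577],
       [ 1.3069, -0.0011],
       [ 1.216 , -1.5229]]))
beaker foot [[0.5444 0.0364 0.056 ]]
knob [[0.4448 0.0539 0.062 ]]
side tip [[0.6218 0.0345 0.165 ]]
side stirrer fr,br,bl [[ 0.4356 -0.0499  0.048 ]
 [ 0.6225 -0.0243  0.048 ]
 [ 0.6029  0.1156  0.048 ]
 [ 0.4171  0.0903  0.048 ]]
side stand FL, BL,BR [[ 0.6925  0.1215  0.018 ]
 [ 0.832   0.1223  0.018 ]
 [ 0.8268 -0.075   0.018 ]]
side beaker [[0.5465 0.0436 0.056 ]] [[0.547  0.0376 0.136 ]]
```

Both cameras agree:
- Stirrer origin is about (0.519, 0.0325), yaw about 7.7°.
- Stand edge is at (0.6885, 0.0235), yaw about -0.7°.
- The push is about 72 mm with a turn of about -8.3°, made by both open fingers on the front face.

The wrist camera will be on the robot's side. I'll first move over the area in front of the stirrer.

Call:
apply_moves:
  rows:
    - [10,29,0,0,0,9.2,0]
    - [10,29,0,0,0,9.2,0]
    - [10,29,0,0,0,9.2,0]
    - [10,29,0,0,0,9.2,0]
    - [10,29,0,0,0,9.2,0]
    - [10,29,0,0,0,9.2,0]
    - [10,29,0,0,0,9.2,0]
    - [10,29,0,0,0,9.2,0]
    - [10,29,0,0,0,9.2,0]
    - [10,29,0,0,0,9.2,0]
    - [10,29,0,0,0,9.2,0]
    - [10,29,0,0,0,9.2,0]
    - [10,29,0,0,0,9.2,0]
    - [10,29,0,0,0,9.2,0]
    - [10,29,0,0,0,9.2,0]
    - [10,29,0,0,0,9.2,0]
    - [10,29,0,0,0,9.2,0]
    - [10,29,0,0,0,9.2,0]
    - [0,0,0,0,0,0,0]
    - [0,0,0,0,0,0,0]

```text
time: 2.65
ee_pos: [0.3837, 0.011, 0.2482]
tcp_rot: [-180.0, -0.0, -172.7]
wrist_force: [0.0, 0.3, -0.1]
opening: 0.0856
```

```bash
python3 - <<'E'
from h import *
np.set_printoptions(precision=4,suppress=True)
o=get_obs(); print(o["ee_pos"],o["tcp_rot"],o["q"])
print(px2w("top",[(315,271),(220,291)],.0))
cv2.imwrite("pics/side1.png",camera("side")[:,:,::-1])
cv2.imwrite("pics/wrist1.png",camera("wrist")[:,:,::-1])
E
```

```text
[0.3837 0.011  0.2482] [-179.9913   -0.0252 -172.718 ] [  1.6492 -17.5049 -10.4192  97.1099  -0.0111  -5.6328]
[[ 0.3778 -0.1254  0.    ]
 [ 0.3183  0.1638  0.    ]]
```

View pics/side1.png

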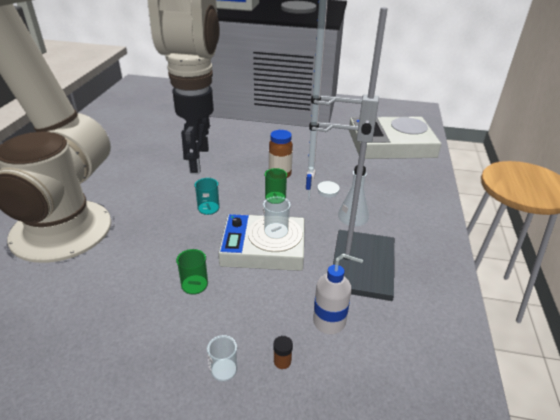

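View pics/wrist1.png

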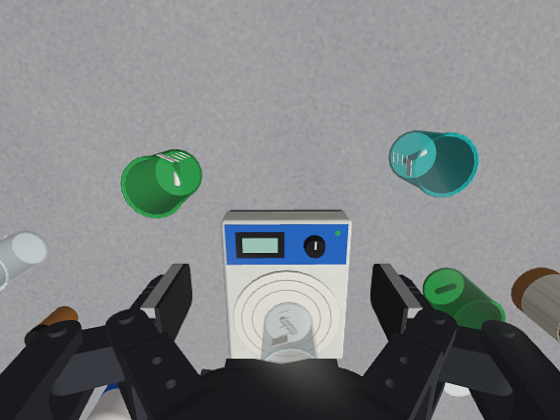

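Wrist view: the stirrer's front edge is level at (228,211)–(350,211), so the yaw matches, and the jaws straddle it symmetrically. The look-alikes are well clear at y = -0.125 and +0.16. Now I'll descend to TCP z of about 0.032.

Call:
apply_moves:
  rows:
    - [0,3.5,-36,0,0,0.2,0]
    - [0,0,-40,0,0,0,0]
    - [0,0,-40,0,0,0,0]
    - [0,0,-40,0,0,0,0]
    - [0,0,-35,0,0,0,0]
    - [0,0,-25,0,0,0,0]
    - [0,0,0,0,0,0,0]
    - [0,0,0,0,0,0,0]

```text
time: 3.75
ee_pos: [0.3844, 0.0143, 0.0334]
tcp_rot: [-180.0, 0.1, -172.5]
wrist_force: [0.5, -0.2, 0.2]
opening: 0.0853
```

```bash
python3 - <<'E'
from h import *
np.set_printoptions(precision=4,suppress=True)
o=get_obs(); print(o["ee_pos"],o["tcp_rot"],o["wrist_force"])
a=camera("side")[:,:,::-1]
cv2.imwrite("pics/side2.png",cv2.resize(a[110:310,150:390],None,fx=3,fy=3,interpolation=cv2.INTER_CUBIC))
cv2.imwrite("pics/top2.png",cv2.resize(camera("top")[190:340,200:340,::-1],None,fx=4,fy=4))
E
```

```text
[0.3844 0.0143 0.0334] [-179.9923    0.0699 -172.5071] [ 0.5195 -0.1576  0.2285]
```

View pics/side2.png

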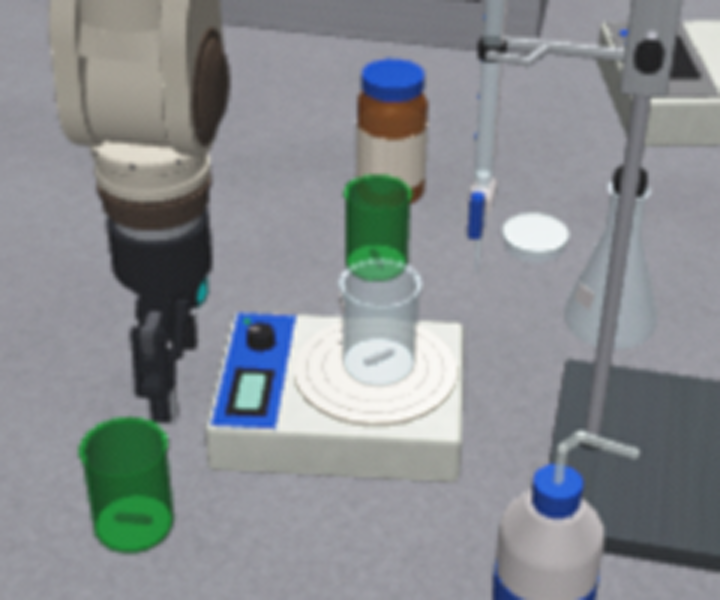

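View pics/top2.png

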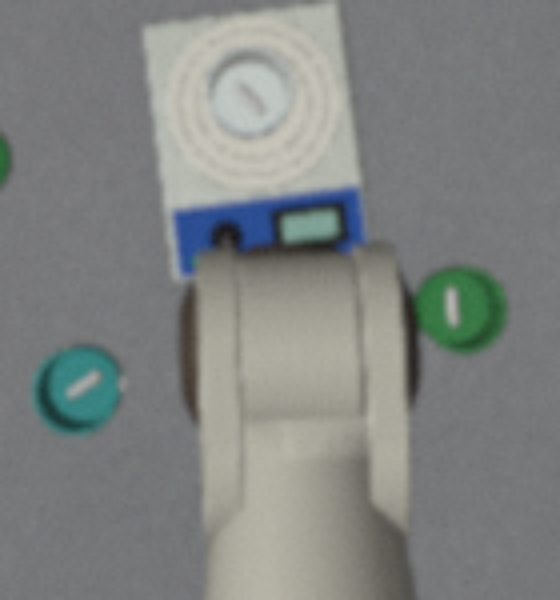

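The right fingertip (about (165,418) in the crop) is clear in front of the casing. Advancing towards contact.

Call:
apply_moves:
  rows:
    - [4,0.5,0,0,0,0,0]
    - [4,0.5,0,0,0,0,0]
    - [4,0.5,0,0,0,0,0]
    - [4,0.5,0,0,0,0,0]
    - [3,0.4,0,0,0,0,0]
    - [2,0.3,0,0,0,0,0]
    - [0,0,0,0,0,0,0]

```text
time: 4.72
ee_pos: [0.4049, 0.0174, 0.0322]
tcp_rot: [-180.0, -0.0, -172.4]
wrist_force: [-0.7, -0.5, 0.1]
opening: 0.0859
```

```bash
python3 - <<'E'
from h import *
np.set_printoptions(precision=4,suppress=True)
o=get_obs(); print(o["ee_pos"],o["tcp_rot"],o["wrist_force"],o["torque"])
a=camera("side")[:,:,::-1]
cv2.imwrite("pics/side3.png",cv2.resize(a[170:270,160:310],None,fx=5,fy=5,interpolation=cv2.INTER_CUBIC))
p=o["ee_pos"]
print((w2px("side",[(p[0]+.011,p[1]-.05,z) for z in (.0165,.03)])-[160,170])*5)
E
```

```text
[0.4049 0.0174 0.0322] [-179.9988   -0.0083 -172.4411] [-0.721  -0.4609  0.0707] [0.0046 0.0376 0.048 ]
[[274.7962 430.1622]
 [272.8636 408.8005]]
```

View pics/side3.png

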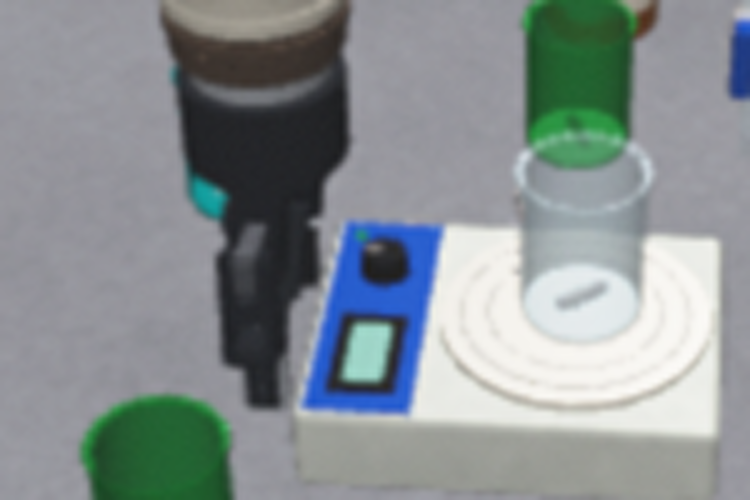

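The open fingertips sit at z of about 0.030, still about 7 mm short of the face. I'll lower 6 mm and continue to contact.

Call:
apply_moves:
  rows:
    - [0,0,-6,0,0,0,0]
    - [2,0.3,0,0,0,0,0]
    - [2,0.3,0,0,0,0,0]
    - [2,0.3,0,0,0,0,0]
    - [2,0.3,0,0,0,0,0]

```text
time: 5.4
ee_pos: [0.4115, 0.0183, 0.0263]
tcp_rot: [-180.0, -0.2, -172.5]
wrist_force: [-10.2, -1.4, 7.1]
opening: 0.0855
```

```bash
python3 - <<'E'
from h import *
np.set_printoptions(precision=4,suppress=True)
o=get_obs(); print(o["ee_pos"],o["tcp_rot"],o["wrist_force"],o["torque"])
a=camera("side")[:,:,::-1]
cv2.imwrite("pics/side4.png",cv2.resize(a[170:270,160:310],None,fx=5,fy=5,interpolation=cv2.INTER_CUBIC))
cv2.imwrite("pics/wrist4.png",camera("wrist")[:,:,::-1])
E
```

```text
[0.4115 0.0183 0.0263] [-179.9818   -0.1933 -172.4507] [-10.2269  -1.4281   7.0654] [-0.4212  1.8118 -0.0249]
```

View pics/side4.png

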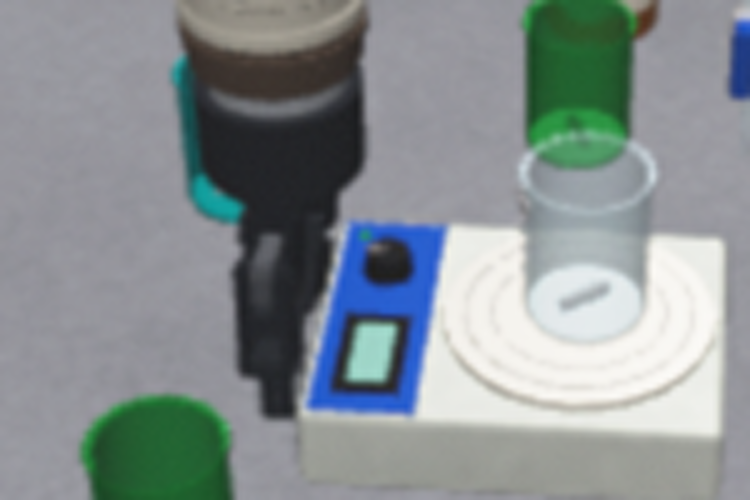

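View pics/wrist4.png

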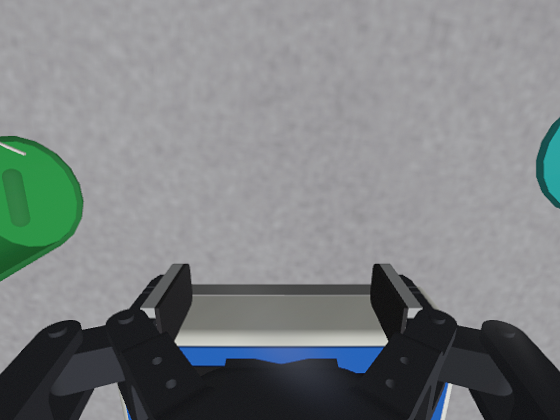

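Both fingers are on the front face and force has built up to about 10 N, so contact is made. Now pushing, with a gradual turn.

Call:
apply_moves:
  rows:
    - [2,0.3,0,0,0,-0.2,0]
    - [3,0.4,0,0,0,-0.4,0]
    - [3,0.4,0,0,0,-0.4,0]
    - [3,0.4,0,0,0,-0.4,0]
    - [3,0.4,0,0,0,-0.4,0]

```text
time: 6.12
ee_pos: [0.4256, 0.0208, 0.0262]
tcp_rot: [179.9, -0.2, -174.2]
wrist_force: [-9.6, 1.6, 6.4]
opening: 0.0853
```

```bash
python3 - <<'E'
from h import *
np.set_printoptions(precision=4,suppress=True)
o=get_obs(); print(o["ee_pos"],o["tcp_rot"],o["wrist_force"],o["torque"])
a=camera("side")[:,:,::-1]
cv2.imwrite("pics/side5.png",cv2.resize(a[170:290,160:310],None,fx=5,fy=5,interpolation=cv2.INTER_CUBIC))
E
```

```text
[0.4256 0.0208 0.0262] [ 179.9421   -0.1788 -174.2064] [-9.6468  1.587   6.365 ] [0.3965 1.6664 0.3821]
```

View pics/side5.png

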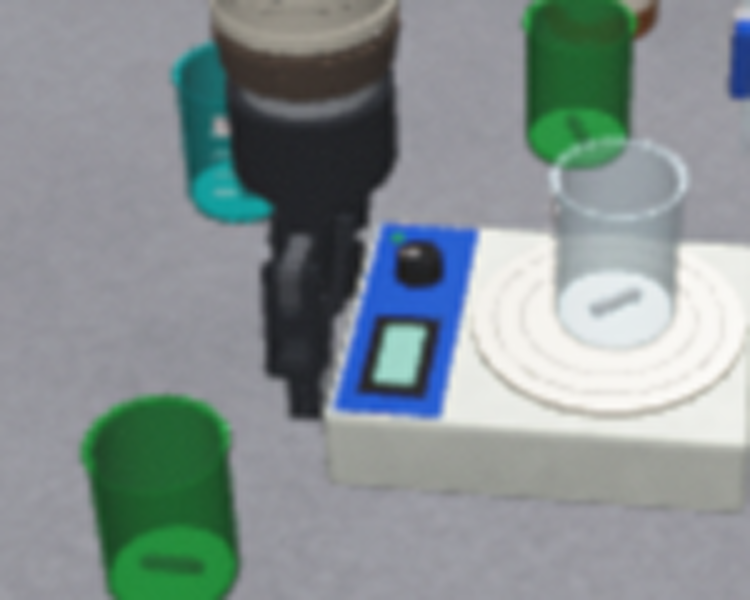

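The stirrer follows smoothly and stays level, with the beaker still centred. I'll carry on to about 10 mm short of the stop.

Call:
apply_moves:
  rows:
    - [3,0.3,0,0,0,-0.4,0]
    - [3,0.3,0,0,0,-0.4,0]
    - [3,0.3,0,0,0,-0.4,0]
    - [3,0.3,0,0,0,-0.4,0]
    - [3,0.3,0,0,0,-0.4,0]
    - [3,0.3,0,0,0,-0.4,0]
    - [3,0.3,0,0,0,-0.4,0]
    - [3,0.3,0,0,0,-0.4,0]
    - [3,0.3,0,0,0,-0.4,0]
    - [3,0.3,0,0,0,-0.4,0]
    - [3,0.3,0,0,0,-0.4,0]
    - [3,0.3,0,0,0,-0.4,0]
    - [3,0.3,0,0,0,-0.4,0]
    - [3,0.3,0,0,0,-0.4,0]
    - [2,0.2,0,0,0,-0.3,0]

```text
time: 8.05
ee_pos: [0.4696, 0.0253, 0.0262]
tcp_rot: [179.9, -0.2, 179.9]
wrist_force: [-9.8, 3.1, 6.7]
opening: 0.0854
```

```bash
python3 - <<'E'
from h import *
np.set_printoptions(precision=4,suppress=True)
o=get_obs(); print(o["ee_pos"],o["tcp_rot"],o["wrist_force"],o["torque"])
a=camera("side")[:,:,::-1]
cv2.imwrite("pics/side6.png",cv2.resize(a[170:320,220:420],None,fx=4,fy=4,interpolation=cv2.INTER_CUBIC))
cv2.imwrite("pics/top6.png",cv2.resize(camera("top")[115:265,215:335,::-1],None,fx=4,fy=4,interpolation=cv2.INTER_CUBIC))
E
```

```text
[0.4696 0.0253 0.0262] [179.947   -0.1793 179.9004] [-9.8201  3.0852  6.7173] [0.6098 1.7042 0.4314]
```

View pics/side6.png

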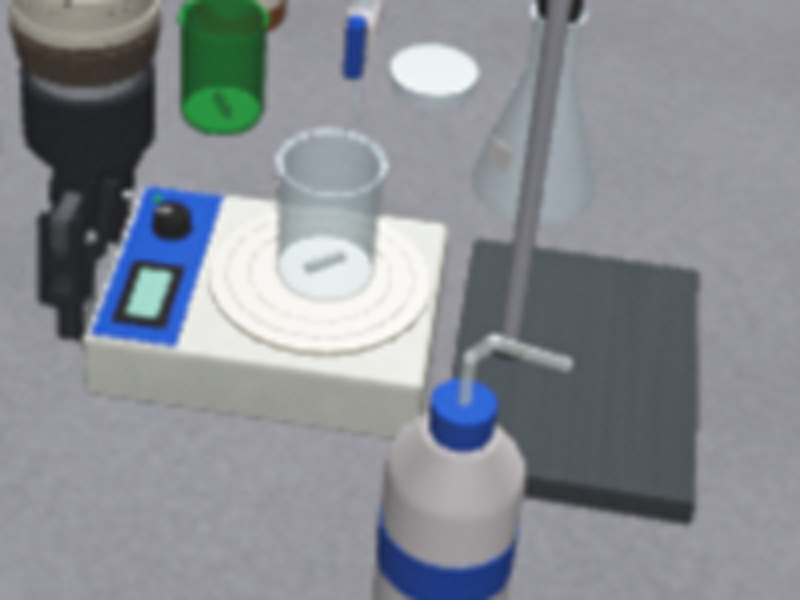

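View pics/top6.png

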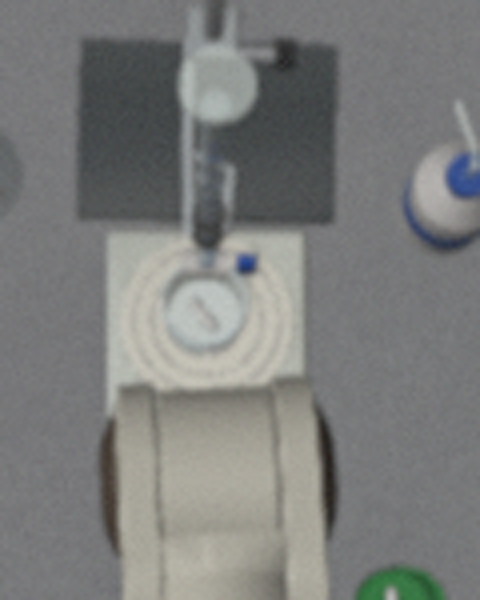

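```bash
python3 - <<'E'
from h import *
np.set_printoptions(precision=4,suppress=True)
crop=lambda p:np.array(p)/4-0.375+[215,115]
print(px2w("top",crop([(106,233),(305,231)]),.048))
print(px2w("top",crop([(77,221),(334,222)]),.018))
print("beaker foot",px2w("top",crop([(204,317)]),.056))
sc=lambda p:np.array(p)/4-0.375+[220,170]
print("side bk L",px2w("side",sc([(446,226),(422,388)]),.048),"stand FL,BL,BR",px2w("side",sc([(475,241),(699,271),(692,505)]),.018))
print("side beaker",px2w("side",sc([(326,271)]),.056),px2w("side",sc([(331,160)]),.136),"tip",px2w("side",sc([(357,118)]),.165))
E
```

```text
[[ 0.6725  0.0995  0.048 ]
 [ 0.6744 -0.0502  0.048 ]]
[[ 0.6872  0.1232  0.018 ]
 [ 0.6869 -0.0746  0.018 ]]
beaker foot [[0.6079 0.026  0.056 ]]
side bk L [[ 0.6739  0.0962  0.048 ]
 [ 0.6743 -0.0479  0.048 ]] stand FL,BL,BR [[ 0.6924  0.1225  0.018 ]
 [ 0.832   0.1223  0.018 ]
 [ 0.8252 -0.0761  0.018 ]]
side beaker [[0.609  0.0297 0.056 ]] [[0.6076 0.0314 0.136 ]] tip [[0.6202 0.0341 0.165 ]]
```

Aligned within about 1 mm laterally, with a remaining gap of about 12 mm. I'll close it slowly and watch the force.

Call:
apply_moves:
  rows:
    - [2,0,0,0,0,-0.1,0]
    - [2,0,0,0,0,-0.1,0]
    - [2,0,0,0,0,-0.1,0]
    - [1,0,0,0,0,-0.1,0]
    - [1,0,0,0,0,0,0]
    - [1,0,0,0,0,0,0]

```text
time: 8.9
ee_pos: [0.4785, 0.0251, 0.0262]
tcp_rot: [180.0, -0.2, 179.5]
wrist_force: [-10.2, 1.1, 5.6]
opening: 0.0854
```

Call:
apply_moves:
  rows:
    - [1,0,0,0,0,0,0]
    - [1,0,0,0,0,0,0]

```text
time: 9.15
ee_pos: [0.4806, 0.025, 0.0262]
tcp_rot: [180.0, -0.2, 179.5]
wrist_force: [-9.5, -0.2, 5.8]
opening: 0.0854
```

Call:
apply_moves:
  rows:
    - [1,0,0,0,0,0,0]

```text
time: 9.28
ee_pos: [0.4815, 0.025, 0.0261]
tcp_rot: [180.0, -0.2, 179.5]
wrist_force: [-8.2, 0.9, 7.0]
opening: 0.0856
```

Call:
apply_moves:
  rows:
    - [1,0,0,0,0,0,0]

```text
time: 9.4
ee_pos: [0.4825, 0.025, 0.0261]
tcp_rot: [180.0, -0.2, 179.5]
wrist_force: [-8.8, -0.4, 5.8]
opening: 0.0855
```

Call:
apply_moves:
  rows:
    - [1,0,0,0,0,0,0]

```text
time: 9.52
ee_pos: [0.4831, 0.025, 0.0261]
tcp_rot: [180.0, -0.2, 179.5]
wrist_force: [-14.5, 0.4, 9.9]
opening: 0.0857
```

Call:
apply_moves:
  rows:
    - [1,0,0,0,0,0,0]

```text
time: 9.65
ee_pos: [0.4831, 0.025, 0.0261]
tcp_rot: [180.0, -0.3, 179.5]
wrist_force: [-21.5, 0.2, 14.3]
opening: 0.0855
```

The force rose to 21 N at TCP x = 0.483, as predicted, so it is against the stop. I'll check before retreating.

```bash
python3 - <<'E'
from h import *
np.set_printoptions(precision=4,suppress=True)
o=get_obs(); print(o["ee_pos"],o["tcp_rot"],o["wrist_force"],o["torque"])
a=camera("side")[:,:,::-1]
cv2.imwrite("pics/side7.png",cv2.resize(a[170:320,220:420],None,fx=4,fy=4,interpolation=cv2.INTER_CUBIC))
cv2.imwrite("pics/top7.png",cv2.resize(camera("top")[150:225,225:325,::-1],None,fx=8,fy=8,interpolation=cv2.INTER_CUBIC))
E
```

```text
[0.4831 0.025  0.0261] [179.9866  -0.3499 179.4708] [-21.5455   0.2171  14.3257] [ 0.2223  3.6051 -0.0129]
```

View pics/side7.png

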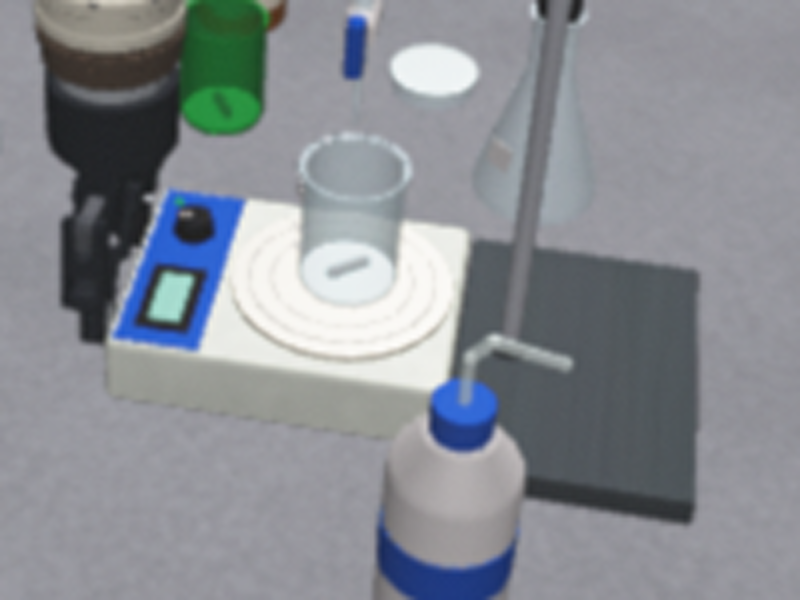

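View pics/top7.png

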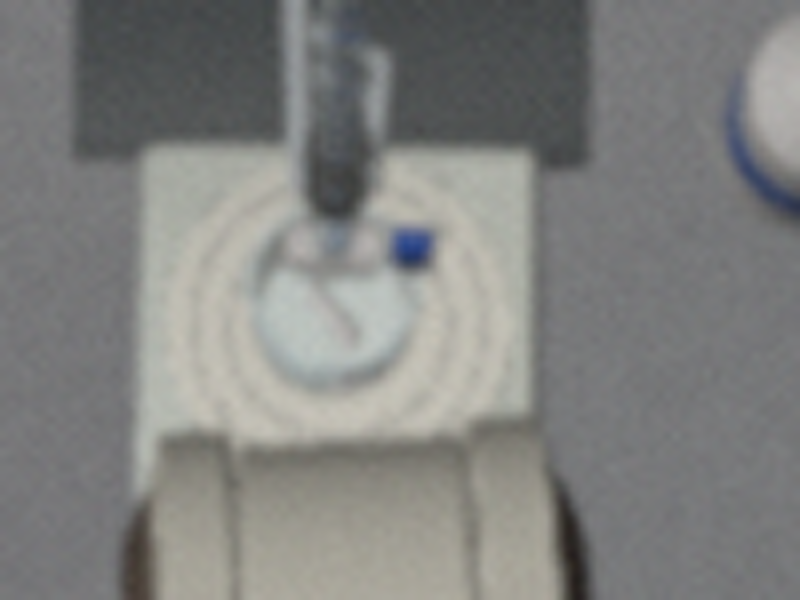

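Both views show the back flush along the edge and the beaker under the burette. Retreating straight back, then up and aside.

Call:
apply_moves:
  rows:
    - [-2,0,0,0,0,0,0]
    - [-3,0,0,0,0,0,0]
    - [-6,0,0,0,0,0,0]
    - [-10,0,0,0,0,0,0]
    - [-15,0,0,0,0,0,0]
    - [-15,0,0,0,0,0,0]
    - [-15,0,0,0,0,0,0]
    - [0,0,30,0,0,0,0]
    - [0,0,40,0,0,0,0]
    - [0,0,40,0,0,0,0]
    - [0,0,40,0,0,0,0]
    - [0,0,40,0,0,0,0]
    - [-10,-40,20,0,0,0,0]
    - [-15,-50,0,0,0,0,0]
    - [-15,-50,0,0,0,0,0]
    - [-15,-50,0,0,0,0,0]
    - [-15,-50,0,0,0,0,0]
    - [0,0,0,0,0,0,0]
    - [0,0,0,0,0,0,0]

```text
time: 12.12
ee_pos: [0.3494, -0.2147, 0.2363]
tcp_rot: [180.0, 0.0, 179.4]
wrist_force: [1.0, 0.2, -0.2]
opening: 0.0854
```

```bash
python3 - <<'E'
from h import *
o=get_obs(); print(o["ee_pos"],o["wrist_force"])
a=camera("side")[:,:,::-1]
cv2.imwrite("pics/side8.png",cv2.resize(a[170:320,220:420],None,fx=4,fy=4,interpolation=cv2.INTER_CUBIC))
t=camera("top")[:,:,::-1]
cv2.imwrite("pics/top8f.png",t)
cv2.imwrite("pics/top8.png",cv2.resize(t[150:250,225:325],None,fx=6,fy=6,interpolation=cv2.INTER_CUBIC))
E
```

```text
[ 0.34939518 -0.21472494  0.23630865] [ 1.04219414  0.21850531 -0.23981342]
```

View pics/side8.png

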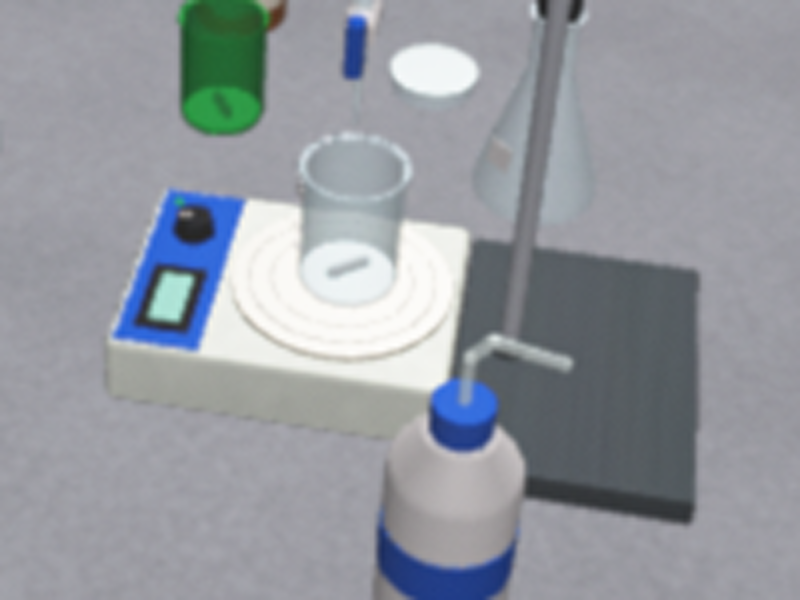

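View pics/top8.png

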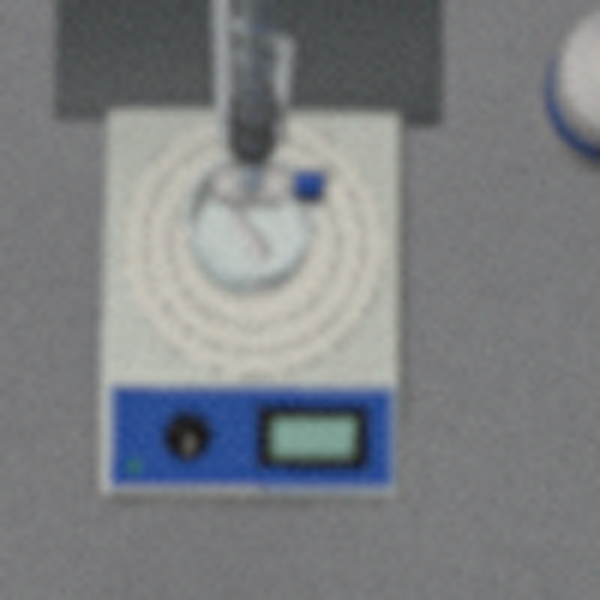

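View pics/top8f.png

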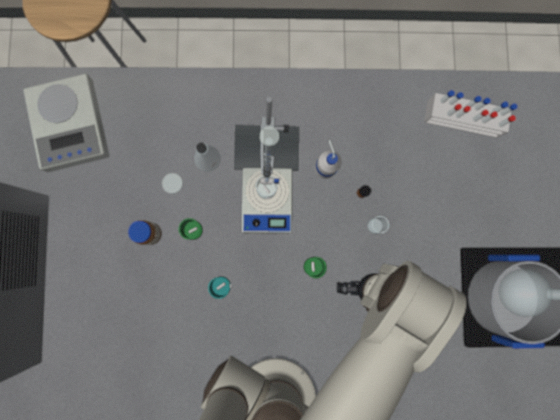

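```bash
python3 - <<'E'
from h import *
np.set_printoptions(precision=4,suppress=True)
c=lambda p:np.array(p)/6-0.4+[225,150]
s=px2w("top",c([(105,112),(400,112),(397,496),(100,492)]),.048)
print(s,fit([(.0945,.072),(.0945,-.072),(-.0945,-.072),(-.0945,.072)],s))
print(px2w("top",c([(57,118),(440,122)]),.018), px2w("top",c([(252,233)]),.056))
sc=lambda p:np.array(p)/4-0.375+[220,170]
print("mouth",px2w("side",sc([(355,168)]),.136),"foot",px2w("side",sc([(348,273)]),.056),"tip",px2w("side",sc([(357,122)]),.165))
print("FL stand/BL stirrer side",px2w("side",sc([(475,241)]),.018),px2w("side",sc([(469,229)]),.048))
E
```

```text
[[ 0.6865  0.0967  0.048 ]
 [ 0.6869 -0.0514  0.048 ]
 [ 0.494  -0.0488  0.048 ]
 [ 0.496   0.0982  0.048 ]] (array([0.5909, 0.0237]), np.float64(-0.5098721021243615), array([[ 0.5192,  1.8566],
       [ 2.2003, -2.2539],
       [-1.742 , -1.2763],
       [-0.9775,  1.6736]]))
[[ 0.6891  0.1225  0.018 ]
 [ 0.6875 -0.074   0.018 ]] [[0.6242 0.0231 0.056 ]]
mouth [[0.6218 0.0269 0.136 ]] foot [[0.6219 0.0306 0.056 ]] tip [[0.6207 0.0304 0.165 ]]
FL stand/BL stirrer side [[0.6924 0.1225 0.018 ]] [[0.688  0.0963 0.048 ]]
```

The final fit puts the stirrer origin at (0.591, 0.024), yaw -0.5°, which means it is flush with the edge at about 0.6885. The beaker is within about 4 mm of the tip. The bystanders are at the same pixels as at the start. Handing in.

```bash
python3 -c "
from workcell import *
print(job_done())"
```

```text
the job is handed in; nothing more can be done
None
```

I pushed the stirrer about 72 mm along the bench, turning it about 8° on the way, with both open fingers on its front face. It stopped against the stand's base, where the push force rose to about 21 N. I then drew the hand straight back, up and aside, and handed the job in at about 12 s.

**Final camera checks:**
- **Stirrer:** its back is flush with the base's front edge within measurement error (1–3 mm), at a yaw of about -0.5° against about -0.7° for the stand.
- **Beaker:** it is upright on the plate. The side camera puts its mouth about 4 mm from the burette tip; the top camera puts its foot about 6 mm from where the stand's edge says the tip is. Both are inside the 15 mm limit.
- **Other glassware:** everything appears at the same pixels as at the start, and the wrist force is near zero.

**Checks that disagreed:**
- The two cameras differ by up to about 8 mm on the beaker foot's sideways position. My early side-view readings also put the tip about 10 mm to the left of where the stand's edge says it should be. I read the thin tip again lower down, which cut that to about 6 mm, and I went by the stand's edge.
- While pushing there was an upward force on the hand of about 6–7 N, reaching 14 N at the stop. It may be friction or the finger meeting the casing's top edge. I did not find the cause, and the stirrer showed no visible lift or tilt.

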